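# Slide the reference-tile carrier home under the reading bridge

### The job

Push the flat carrier with the white reference tile across the bench and in under the low bridge of the reading station, nose first through the flared mouth, until it is fully home against the end stop, so that the tile lies under the reading head. Only push it with the fingers: it must stay flat on the bench, never tipped or lifted, the fingers must not touch the white tile, and everything else on the bench stays where it is. Finish with the hand clear of everything.

Things in the scene. Friction and masses are not known exactly. Their poses are not given: they have to be found in the camera images.
- carrier: The loose flat aluminium carrier: a plate 170 (own x) x 100 (own y) x 12 mm thick, about 0.45 kg, lying flat on the bench. Origin: centre of its underside; +x points to its nose, z up. The white tile sits on the nose half; three dark grooves across the top mark the tail half. It slides on the bench with ordinary friction and is too wide for the gripper.
- tile: The round white ceramic reference tile, 50 mm across, fixed on top of the carrier, 6 mm high (its top 18 mm above the carrier's underside). Origin: centre of the tile's underside, 30 mm from the carrier's centre towards the nose. Not to be touched by the fingers.
- carrier_nose (a point): Middle of the carrier's nose face, 85 mm ahead of its origin, 6 mm up.
- carrier_tail (a point): Middle of the carrier's tail face (100 mm wide, 12 mm high, flat), 85 mm behind its origin, 6 mm up.
- station: The reading station, fixed: a low white and blue bridge, 80 mm deep (own x), 151 mm wide (own y), 75 mm high, dark display on top. Origin: on the bench under the middle of the bridge; +x is the way the carrier is slid in, z up. Underside 23 mm above the bench (its floor is the bench); passage 107 mm wide between the legs. End stop, 18 mm high, face at x = +55 mm.
- station_read (a point): The read point under the bridge: on the station's z axis, 18 mm above the bench. With the carrier home against the stop the tile's centre is here in plan, the carrier's origin at station x = -30 mm and its tail face at x = -115 mm, outside the bridge.
- station_mouth (a point): Middle of the mouth, on the bench, at station x = -71 mm. Two flared guide wings, 20 mm high, narrow the way from about 150 mm here to 107 mm at the bridge's front (x = -40 mm).
- jar: loose screw-cap sample jar, 56 mm across, 75 mm high; a bystander, to be left where it is (origin: centre of its underside).
- weight: loose brass balance weight, 32 mm across, 42 mm high; a bystander, to be left where it is (origin: centre of its underside).
- beaker: loose white ceramic beaker, 60 mm across, 70 mm high; a bystander, to be left where it is (origin: centre of its underside).
- carton: loose cardboard carton 120 x 70 x 35 mm; a bystander, to be left where it is (origin: centre of its underside).
- mouse: loose round black computer mouse, 62 mm across, 30 mm high; a bystander, to be left where it is (origin: centre of its underside).
- brush: loose cleaning brush, lying; a bystander, to be left where it is.
- blank: loose bare steel plate 75 x 50 x 12 mm, without a tile; not the carrier; a bystander, to be left where it is (origin: centre of its underside).
There are look-alikes about, which are no part of the job. Of the things that look like the carrier, take the one that is farthest to the robot's right at the start. Leave any orange look-alike of the station alone.

How it is judged:
By the outcome, as a careful person would: the job done as asked, in the order asked, and still so for the second after the job is handed in, with the robot touching nothing.
It also fails if it takes over 64 s, if anything falls off the work surface, if the arm or the gripper's body presses on something with over 40 N, if the wrist force passes 120 N, or if a joint passes its speed limit or range.

### The arm

A 6-joint arm with a two-finger parallel gripper is mounted at the origin on the work surface. World frame = base frame: x ahead of the robot, y to its left, z up, the work surface at z = 0. Lengths are in m, angles in rad, forces in N, time in s.
With the tool pointing down it reaches from about 0.3 to 0.775 m from the base axis. Payload 14.6 kg.
Tool frame: the origin (TCP) lies midway between the tips of the shut fingers; the grasp point (between the pads) lies 19 mm behind it (grasp_offset is the distance from the TCP to the grasp point, in m); z points along the fingers, y is the line along which they close (so a half turn about z gives the same grasp; the last joint's range is limited). The gripper opens to 94 mm and grips with 3 to 60 N. Pads are 16 mm wide; open, the fingers measure 119 mm over their backs; the gripper's body (75 mm by 177 mm) begins 78 mm behind the grasp point.
Start: joints at [1.196, 0.3, 1.521, -0, 1.321, -0.067], TCP at [0.167, 0.524, 0.205] pointing down, gripper open.
Joint ranges: [-3.03, 3.03], [-0.79, 2.21], [0.23, 2.52], [-1.04, 4.18], [0, 3.07], [-2.55, 2.55]. Speed limits (rad/s): [2.22, 2.22, 2.57, 3.14, 3.14, 3.14].

### API

Orientations are given as [roll, pitch, yaw] about the fixed x, y, z axes, in that order (R = Rz(yaw) Ry(pitch) Rx(roll)).
In Python, from station import * gives the robot as it stands. The module is installed in compiled form; this text tells all that it offers.
- The arm moves only by the tool send_rows, never from a script. Its argument "rows" is a list of rows, each an object of numbers: "dx", "dy", "dz": the shift along the tool's x, y, z in mm; "roll": the turn about the tool's z in degrees; "jaw": the closure, from -1 (fully open) to 1 (shut). In form: [{"dx": .., "dy": .., "dz": .., "roll": .., "jaw": ..}, ...]. A call has 1 to 12 rows; each row shifts and turns the commanded pose from where the row before left it, along the tool's axes as they then stand; what a row does not reach is not made up. A row lasts 1/12 s, in which the tool goes at most 41.7 mm and 7.16 degrees, less where a joint would pass 70% of its speed; a pose out of reach is approached as far as the arm can. A call is refused whole if a number of a shift passes 41.7 or a number of a turn 7.16, either way. A call with a gripper value outside its range is refused whole. The fingers move at their own pace and stop on an object; "force" is the grip in N (left out, the last holds). Time passes only in rows, so rows that do not move let the fingers close. It gives the time, the measured TCP pose, the force, the opening and the grip force at its end, in the units of the state.
- get_obs(): the state, without advancing time (a new reading comes with each control period).
- camera(name): name is "scene" or "top"; returns a dict with "frame" (480x640x3 uint8, red, green, blue), "z_map" (480x640 float32, m along the optical axis (not along the pixel's ray), 0 where there is no reading), "camera_matrix" (3x3 intrinsics, pixels), "rvec" (rotation vector, rad) and "tvec" (3), from world to camera coordinates, as OpenCV has them. Camera axes: x right, y down, z forward; pixel columns grow to the right and rows downward; lengths in m; the calibration is good to about 2 mm. A picture is of the moment at which its call begins.
- hand_in(): hands the job in; it is judged then, once.
The state is a dict: "time_s": time; "qpos": joint angles; "joint_vel": joint speeds; "tau": joint torques, N m; "ee_pos": TCP position; "eef_rot": TCP orientation; "force": force on the tool from outside, world axes, zero at the start; "moment": the same for the moment, N m; "grip_width": finger opening in m; "grip_force": force on a finger pad.
Only numpy, scipy, OpenCV 4.12 (cv2) and the standard library are available. Lean on these libraries where they do the work, as an engineer would, in place of code of your own. Each camera call takes 0.05 s, during which the arm holds its last target. There are 200 camera calls.

## Working session

There is one attempt and no reset: what is moved stays moved. The work goes in short steps, Python scripts to look and compute and a tool call to move; the robot and the scene stay as the last step left them, time stands still between calls to the robot, and variables do not carry over. Pictures are saved under pics/ and viewed, at most 10 in all, crops included, and the job is handed in when it is done.

Besides the shell and the picture viewer there is one more tool, called as name(argument=value, ...), one argument or row to a line, values as JSON. send_rows: Moves the arm, as the interface text tells. Its arguments: {"type":"object","properties":{"rows":{"type":"array"},"force":{"type":"number"}},"required":["rows"]}

```bash
mkdir -p pics; cat > h.py <<'E'
from station import *
import numpy as np, cv2
def cap(n):
    c=camera(n); np.savez(f'{n}.npz',**c); return c
def save(c,f): cv2.imwrite('pics/'+f,c['frame'][:,:,::-1])
def world(c):
    K=np.array(c['camera_matrix']);R,_=cv2.Rodrigues(np.array(c['rvec'],float));t=np.array(c['tvec'],float).ravel()
    z=c['z_map'];v,u=np.mgrid[:480,:640]
    P=np.stack([(u-K[0,2])/K[0,0]*z,(v-K[1,2])/K[1,1]*z,z],-1)
    return (P-t)@R
E
python3 - <<'E'
from h import *
for n in('top','scene'): save(cap(n),n+'1.png')
o=get_obs();print(o['time_s'],o['ee_pos'],o['eef_rot'])
E
```

```text
0.1 [0.16654142 0.52394027 0.20494263] [-3.14057473e+00 -4.23247985e-05  2.83384446e+00]
```

View pics/top1.png

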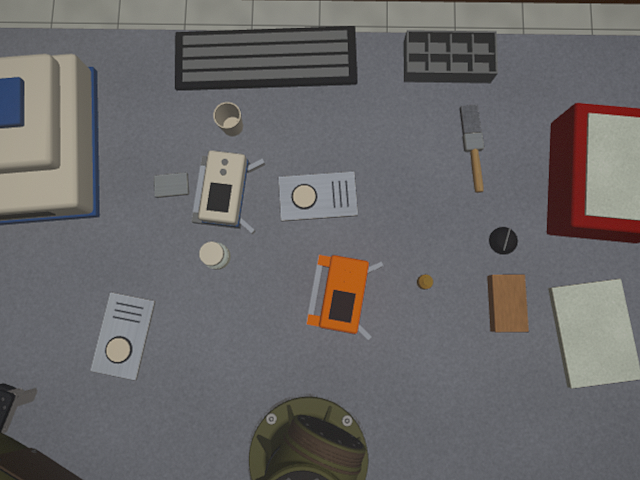

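View pics/scene1.png

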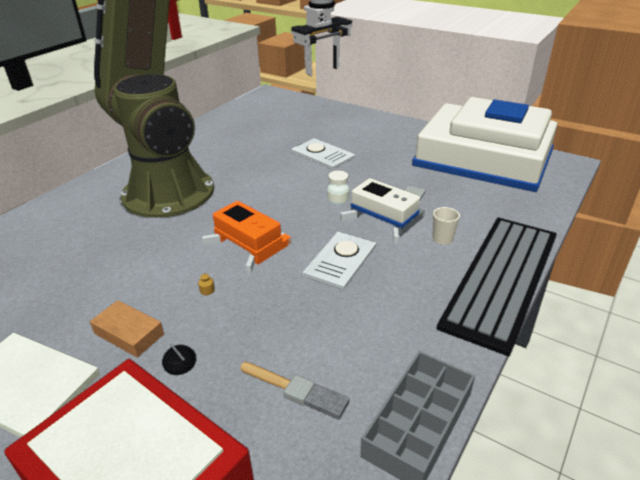

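Top view: carrier look-alikes are at (318,196) and (123,336), and the blank is at (171,185). The right-most is (318,196), with its tile at (304,196) and grooves at (341,194). The real station is white at (222,188) with its mouth facing right. The orange one at (345,293) is the look-alike.

```bash
python3 - <<'E'
from h import *
c=dict(np.load('top.npz'));W=world(c);f=c['frame']
cv2.imwrite('pics/crop1.png',cv2.resize(f[90:290,140:380,::-1],None,fx=3,fy=3,interpolation=cv2.INTER_CUBIC)[:600])
roi=np.zeros((480,640),bool);roi[165:228,270:365]=1
m=roi&(W[...,2]>.007)&(W[...,2]<.024)
P=W[m];r=cv2.minAreaRect((P[:,:2]*1000).astype(np.float32));print('carrier',r,np.median(P[:,2]))
print('box',cv2.boxPoints(r))
t=roi&(W[...,2]>.0155)&(W[...,2]<.024);print('tile',W[t].mean(0),t.sum())
roi[:]=0;roi[140:240,185:275]=1
m=roi&(W[...,2]>.065)&(W[...,2]<.09)
r=cv2.minAreaRect((W[m][:,:2]*1000).astype(np.float32));print('station top',r,np.median(W[m][:,2]));print(cv2.boxPoints(r))
m=roi&(W[...,2]>.010)&(W[...,2]<.023)
n,l,s,ce=cv2.connectedComponentsWithStats(m.astype(np.uint8))
for i in range(1,n):
  if s[i,4]>10:
    Q=W[l==i];r=cv2.minAreaRect((Q[:,:2]*1000).astype(np.float32));print('blob',s[i],np.median(Q[:,2]),cv2.boxPoints(r).round().tolist())
E
```

```text
carrier ((555.136962890625, -8.351936340332031), (101.23014831542969, 170.10287475585938), 5.108824253082275) 0.011693888642183046
box [[497.14935   71.85446 ]
 [512.2966   -97.57265 ]
 [613.1246   -88.558334]
 [597.97736   80.868774]]
tile [0.55289499 0.01661575 0.01754539] 390
station top ((558.9725952148438, 193.99395751953125), (81.438720703125, 152.17027282714844), 83.97061920166016) 0.07420502296802955
[[479.03125 161.49171]
 [630.35974 145.50798]
 [638.91394 226.4962 ]
 [487.58545 242.47993]]
blob [192 156  19  69 416] 0.017691805276910784 [[482.0, 267.0], [486.0, 226.0], [641.0, 241.0], [637.0, 281.0]]
blob [248 159  17  13 103] 0.018875759422609516 [[607.0, 147.0], [625.0, 112.0], [642.0, 121.0], [623.0, 156.0]]
blob [185 179   3   8  14] 0.012352375178114768 [[572.0, 288.0], [572.0, 282.0], [587.0, 283.0], [587.0, 290.0]]
blob [185 188   4   7  19] 0.012374270518510052 [[554.0, 287.0], [555.0, 280.0], [568.0, 281.0], [568.0, 288.0]]
blob [239 218  16  16  89] 0.01929420100568142 [[461.0, 139.0], [474.0, 127.0], [501.0, 158.0], [487.0, 170.0]]
blob [213 224  16   3  17] 0.01559046293505133 [[482.0, 187.0], [483.0, 187.0], [486.0, 219.0], [485.0, 219.0]]
```

View pics/crop1.png

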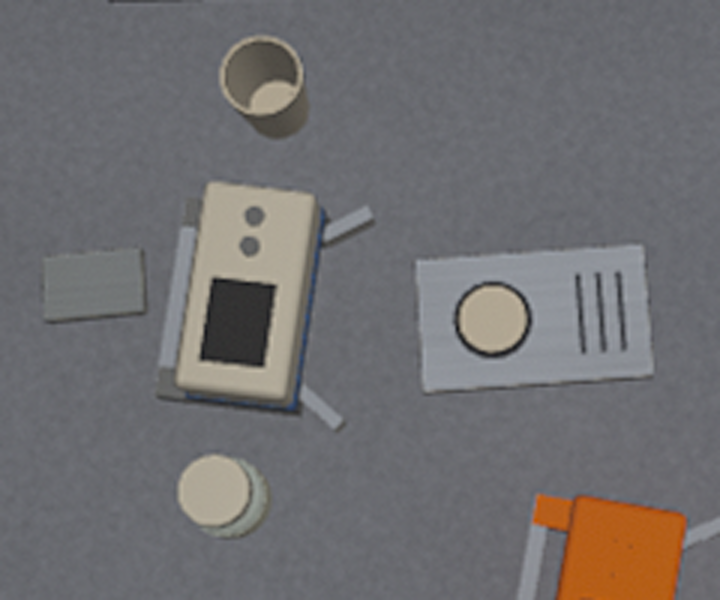

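The crop confirms it: the carrier's tile end faces the station, with the grooves at its tail. In the station frame the carrier is at about x = -201 mm, y = -17 mm, yaw +11°.

Plan:
1. Square and centre it with a two-finger side push along station +y.
2. Push its tail in along station +x.

send_rows(
  rows=[
    {"roll": -5.8,"jaw": -1},
    {"roll": -5.8},
    {"dx": -25.7,"dy": -24.4},
    {"dx": -25.7,"dy": -24.4},
    {"dx": -25.7,"dy": -24.4},
    {"dx": -25.7,"dy": -24.4},
    {"dx": -25.7,"dy": -24.4},
    {"dx": -25.7,"dy": -24.4},
    {"dx": -25.7,"dy": -24.4},
    {"dx": -25.7,"dy": -24.4},
    {"dx": -25.7,"dy": -24.4},
    {"dx": -25.7,"dy": -24.4},
  ],
)

```text
invalid input at $.rows[0]: expected keys dx, dy, dz, roll, jaw
```

send_rows(
  rows=[
    {"dx": -25.7,"dy": -24.4},
    {"dx": -25.7,"dy": -24.4},
    {"dx": -25.7,"dy": -24.4},
    {"dx": -25.7,"dy": -24.4},
    {"dx": -25.7,"dy": -24.4},
    {"dx": -25.7,"dy": -24.4},
    {"dx": -25.7,"dy": -24.4},
    {"dx": -25.7,"dy": -24.4},
    {"dx": -25.7,"dy": -24.4},
    {"dx": -25.7,"dy": -24.4},
    {},
    {},
  ],
)

```text
invalid input at $.rows[0]: expected keys dx, dy, dz, roll, jaw
```

send_rows(
  rows=[
    {"dx": 0,"dy": 0,"dz": 0,"roll": -5.8,"jaw": -1},
    {"dx": 0,"dy": 0,"dz": 0,"roll": -5.8,"jaw": -1},
    {"dx": -25.7,"dy": -24.4,"dz": 0,"roll": 0,"jaw": -1},
    {"dx": -25.7,"dy": -24.4,"dz": 0,"roll": 0,"jaw": -1},
    {"dx": -25.7,"dy": -24.4,"dz": 0,"roll": 0,"jaw": -1},
    {"dx": -25.7,"dy": -24.4,"dz": 0,"roll": 0,"jaw": -1},
    {"dx": -25.7,"dy": -24.4,"dz": 0,"roll": 0,"jaw": -1},
    {"dx": -25.7,"dy": -24.4,"dz": 0,"roll": 0,"jaw": -1},
    {"dx": -25.7,"dy": -24.4,"dz": 0,"roll": 0,"jaw": -1},
    {"dx": -25.7,"dy": -24.4,"dz": 0,"roll": 0,"jaw": -1},
    {"dx": -25.7,"dy": -24.4,"dz": 0,"roll": 0,"jaw": -1},
    {"dx": -25.7,"dy": -24.4,"dz": 0,"roll": 0,"jaw": -1},
  ],
)

```text
time_s: 1.1
ee_pos: [0.3973, 0.2529, 0.2054]
eef_rot: [-3.142, -0.0, 3.036]
force: [1.1, 1.3, -0.7]
grip_width: 0.0939
grip_force: 0.0
```

send_rows(
  rows=[
    {"dx": -25.7,"dy": -24.4,"dz": 0,"roll": 0,"jaw": -1},
    {"dx": -25.7,"dy": -24.4,"dz": 0,"roll": 0,"jaw": -1},
    {"dx": -25.7,"dy": -24.4,"dz": 0,"roll": 0,"jaw": -1},
    {"dx": -25.7,"dy": -24.4,"dz": 0,"roll": 0,"jaw": -1},
    {"dx": -25.7,"dy": -24.4,"dz": 0,"roll": 0,"jaw": -1},
    {"dx": -25.7,"dy": -24.4,"dz": 0,"roll": 0,"jaw": -1},
    {"dx": -25.7,"dy": -24.4,"dz": 0,"roll": 0,"jaw": -1},
    {"dx": -25.7,"dy": -24.4,"dz": 0,"roll": 0,"jaw": -1},
    {"dx": -25.7,"dy": -24.4,"dz": 0,"roll": 0,"jaw": -1},
    {"dx": -25.7,"dy": -24.4,"dz": 0,"roll": 0,"jaw": -1},
    {"dx": 0,"dy": 0,"dz": 0,"roll": 0,"jaw": -1},
    {"dx": 0,"dy": 0,"dz": 0,"roll": 0,"jaw": -1},
  ],
)

```text
time_s: 2.1
ee_pos: [0.6267, -0.0165, 0.2042]
eef_rot: [-3.142, -0.002, 3.034]
force: [0.6, -0.3, -0.0]
grip_width: 0.094
grip_force: 0.0
```

send_rows(
  rows=[
    {"dx": -14,"dy": 0,"dz": 30,"roll": 0,"jaw": -1},
    {"dx": 0,"dy": 0,"dz": 35,"roll": 0,"jaw": -1},
    {"dx": 0,"dy": 0,"dz": 35,"roll": 0,"jaw": -1},
    {"dx": 0,"dy": 0,"dz": 35,"roll": 0,"jaw": -1},
    {"dx": 0,"dy": 0,"dz": 30,"roll": 0,"jaw": -1},
    {"dx": 0,"dy": 0,"dz": 20,"roll": 0,"jaw": -1},
    {"dx": 0,"dy": 0,"dz": 10,"roll": 0,"jaw": -1},
    {"dx": 0,"dy": 0,"dz": 4,"roll": 0,"jaw": -1},
    {"dx": 0,"dy": 0,"dz": 0,"roll": 0,"jaw": -1},
    {"dx": 0,"dy": 0,"dz": 0,"roll": 0,"jaw": -1},
  ],
)

```text
time_s: 2.93
ee_pos: [0.641, -0.0164, 0.008]
eef_rot: [3.142, 0.002, 3.037]
force: [-0.3, 0.7, 1.2]
grip_width: 0.0938
grip_force: 0.0
```

```bash
python3 - <<'E'
from h import *
o=get_obs();print(o['ee_pos'],o['eef_rot'],o['force'])
c=cap('scene');cv2.imwrite('pics/sc2.png',cv2.resize(c['frame'][150:330,220:500,::-1],None,fx=2.8,fy=2.8))
E
```

```text
[ 0.64104617 -0.01638521  0.00798931] [3.14154141e+00 1.96363084e-03 3.03664167e+00] [-0.34544509  0.6621603   1.17031676]
```

View pics/sc2.png

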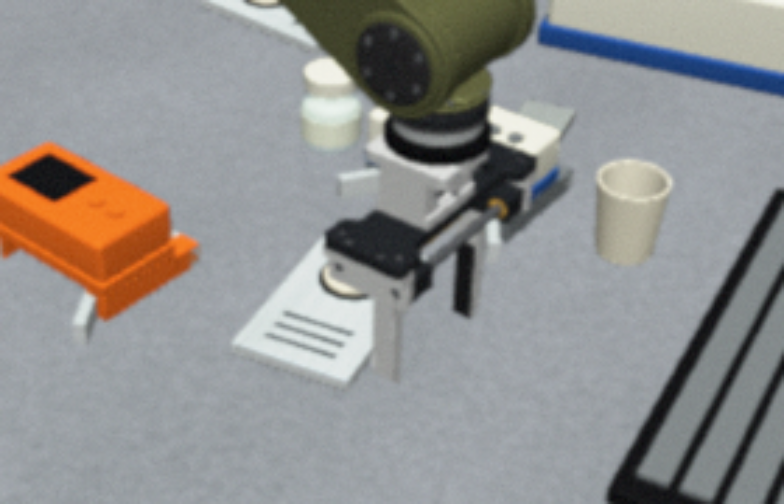

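The view shows both fingers down beside the carrier's far long side, near (390,375) and (465,310) in the crop, clear of it. Now the squaring push.

send_rows(
  rows=[
    {"dx": 4,"dy": 0,"dz": 4,"roll": 0,"jaw": -1},
    {"dx": 4,"dy": 0,"dz": 0,"roll": 0,"jaw": -1},
    {"dx": 4,"dy": 0,"dz": 0,"roll": 0,"jaw": -1},
    {"dx": 4,"dy": 0,"dz": 0,"roll": 0,"jaw": -1},
    {"dx": 4,"dy": 0,"dz": 0,"roll": 0,"jaw": -1},
    {"dx": 4,"dy": 0,"dz": 0,"roll": 0,"jaw": -1},
    {"dx": 4,"dy": 0,"dz": 0,"roll": 0,"jaw": -1},
    {"dx": 4,"dy": 0,"dz": 0,"roll": 0,"jaw": -1},
    {"dx": 4,"dy": 0,"dz": 0,"roll": 0,"jaw": -1},
    {"dx": 3,"dy": 0,"dz": 0,"roll": 0,"jaw": -1},
    {"dx": 3,"dy": 0,"dz": 0,"roll": 0,"jaw": -1},
    {"dx": 0,"dy": 0,"dz": 0,"roll": 0,"jaw": -1},
  ],
)

```text
time_s: 3.98
ee_pos: [0.5981, -0.0121, 0.0025]
eef_rot: [3.141, -0.0, 3.036]
force: [0.5, -0.2, 0.6]
grip_width: 0.0938
grip_force: 0.2
```

send_rows(
  rows=[
    {"dx": 2,"dy": 0,"dz": 0,"roll": 0,"jaw": -1},
    {"dx": 1,"dy": 0,"dz": 0,"roll": 0,"jaw": -1},
    {"dx": 0,"dy": 0,"dz": 0,"roll": 0,"jaw": -1},
    {"dx": 0,"dy": 0,"dz": 0,"roll": 0,"jaw": -1},
  ],
)

```text
time_s: 4.32
ee_pos: [0.5955, -0.0118, 0.0023]
eef_rot: [3.141, -0.0, 3.036]
force: [1.5, 0.2, 1.4]
grip_width: 0.094
grip_force: 0.7
```

send_rows(
  rows=[
    {"dx": -10,"dy": 0,"dz": 0,"roll": 0,"jaw": -1},
    {"dx": -12,"dy": 0,"dz": 0,"roll": 0,"jaw": -1},
    {"dx": 0,"dy": 0,"dz": -30,"roll": 0,"jaw": -1},
    {"dx": 0,"dy": 0,"dz": -30,"roll": 0,"jaw": -1},
    {"dx": 0,"dy": 0,"dz": -30,"roll": 0,"jaw": -1},
    {"dx": 0,"dy": 0,"dz": -10,"roll": 0,"jaw": -1},
    {"dx": 16,"dy": -22,"dz": 0,"roll": 0,"jaw": -1},
    {"dx": 16,"dy": -22,"dz": 0,"roll": 0,"jaw": -1},
    {"dx": 16,"dy": -22,"dz": 0,"roll": 0,"jaw": -1},
    {"dx": 16,"dy": -22,"dz": 0,"roll": 0,"jaw": -1},
    {"dx": 16,"dy": -22,"dz": 0,"roll": 0,"jaw": -1},
    {"dx": 0,"dy": 0,"dz": 0,"roll": 4.8,"jaw": -1},
  ],
)

```text
time_s: 5.32
ee_pos: [0.5235, -0.1175, 0.1016]
eef_rot: [3.142, -0.003, 2.952]
force: [-0.0, 0.2, 0.1]
grip_width: 0.0939
grip_force: 0.0
```

send_rows(
  rows=[
    {"dx": 0,"dy": 0,"dz": 0,"roll": 7.1,"jaw": -1},
    {"dx": 0,"dy": 0,"dz": 0,"roll": 7.1,"jaw": -1},
    {"dx": 0,"dy": 0,"dz": 0,"roll": 7.1,"jaw": -1},
    {"dx": 0,"dy": 0,"dz": 0,"roll": 7.1,"jaw": -1},
    {"dx": 0,"dy": 0,"dz": 0,"roll": 7.1,"jaw": -1},
    {"dx": 0,"dy": 0,"dz": 0,"roll": 7.1,"jaw": -1},
    {"dx": 0,"dy": 0,"dz": 0,"roll": 7.1,"jaw": -1},
    {"dx": 0,"dy": 0,"dz": 0,"roll": 7.1,"jaw": -1},
    {"dx": 0,"dy": 0,"dz": 0,"roll": 7.1,"jaw": -1},
    {"dx": 0,"dy": 0,"dz": 0,"roll": 7.1,"jaw": -1},
    {"dx": 0,"dy": 0,"dz": 0,"roll": 7.1,"jaw": -1},
    {"dx": 0,"dy": 0,"dz": 0,"roll": 7.1,"jaw": -1},
  ],
)

```text
time_s: 6.32
ee_pos: [0.5258, -0.1149, 0.1016]
eef_rot: [-3.14, -0.001, 1.459]
force: [0.8, 0.5, 0.4]
grip_width: 0.0938
grip_force: 0.0
```

```bash
cat >> h.py <<'E'
def st(p):
    a=np.radians(83.97);d=np.asarray(p,float)[...,:2]*1000-[559,194]
    return d@np.array([[np.cos(a),-np.sin(a)],[np.sin(a),np.cos(a)]])
E
python3 - <<'E'
from h import *
o=get_obs();print(o['ee_pos'],o['eef_rot'],st(o['ee_pos']))
c=cap('top');save(c,'top2.png');W=world(c);S=st(W)
t=(W[...,2]>.0155)&(W[...,2]<.024)&(S[...,0]>-260)&(S[...,0]<-90)&(abs(S[...,1])<40)
print('tile',S[t].mean(0),t.sum())
m=(W[...,2]>.008)&(W[...,2]<.024)&(S[...,0]>-310)&(S[...,0]<-75)&(abs(S[...,1])<75)
r=cv2.minAreaRect(S[m].astype(np.float32));print(r,cv2.boxPoints(r))
E
```

```text
[ 0.52584707 -0.11492707  0.10157426] [-3.13974661e+00 -6.05957526e-04  1.45911812e+00] [-310.70047009    0.51696162]
tile [-163.93977509    0.61698072] 329
((-174.42794799804688, 2.2798004150390625), (135.20111083984375, 100.46005249023438), 0.20949411392211914) [[-242.2117     52.262318]
 [-241.84439   -48.197063]
 [-106.644196  -47.702717]
 [-107.011505   52.756664]]
```

View pics/top2.png

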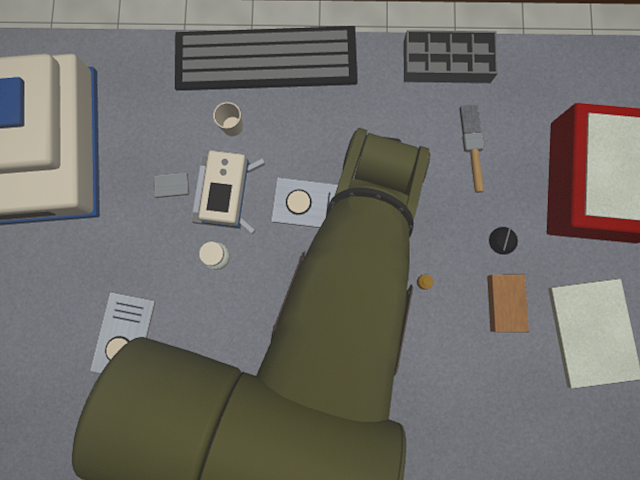

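The arm is over the tail; the carrier at (300,202) is square to the station (0.2°) and within 1–2 mm of its axis. Now lower the fingers behind the tail and push.

send_rows(
  rows=[
    {"dx": 0,"dy": 0,"dz": 25,"roll": -0.4,"jaw": -0.3},
    {"dx": 0,"dy": 0,"dz": 25,"roll": 0,"jaw": -0.3},
    {"dx": 0,"dy": 0,"dz": 20,"roll": 0,"jaw": -0.3},
    {"dx": 0,"dy": 0,"dz": 15,"roll": 0,"jaw": -0.3},
    {"dx": 0,"dy": 0,"dz": 8,"roll": 0,"jaw": -0.3},
    {"dx": 0,"dy": 0,"dz": 4,"roll": 0,"jaw": -0.3},
    {"dx": 0,"dy": 0,"dz": 0,"roll": 0,"jaw": -0.3},
    {"dx": 0,"dy": 0,"dz": 0,"roll": 0,"jaw": -0.3},
    {"dx": 5,"dy": 0,"dz": 0,"roll": 0,"jaw": -0.3},
    {"dx": 5,"dy": 0,"dz": 0,"roll": 0,"jaw": -0.3},
    {"dx": 5,"dy": 0,"dz": 0,"roll": 0,"jaw": -0.3},
    {"dx": 0,"dy": 0,"dz": 0,"roll": 0,"jaw": -0.3},
  ],
)

```text
time_s: 7.37
ee_pos: [0.5281, -0.0993, 0.0058]
eef_rot: [3.141, 0.0, 1.474]
force: [1.2, -0.1, 0.1]
grip_width: 0.0612
grip_force: 0.0
```

send_rows(
  rows=[
    {"dx": 5,"dy": 0,"dz": 0,"roll": 0,"jaw": -0.3},
    {"dx": 5,"dy": 0,"dz": 0,"roll": 0,"jaw": -0.3},
    {"dx": 5,"dy": 0,"dz": 0,"roll": 0,"jaw": -0.3},
    {"dx": 5,"dy": 0,"dz": 0,"roll": 0,"jaw": -0.3},
    {"dx": 5,"dy": 0,"dz": 0,"roll": 0,"jaw": -0.3},
    {"dx": 5,"dy": 0,"dz": 0,"roll": 0,"jaw": -0.3},
    {"dx": 5,"dy": 0,"dz": 0,"roll": 0,"jaw": -0.3},
    {"dx": 5,"dy": 0,"dz": 0,"roll": 0,"jaw": -0.3},
    {"dx": 5,"dy": 0,"dz": 0,"roll": 0,"jaw": -0.3},
    {"dx": 5,"dy": 0,"dz": 0,"roll": 0,"jaw": -0.3},
    {"dx": 0,"dy": 0,"dz": 0,"roll": 0,"jaw": -0.3},
    {"dx": 0,"dy": 0,"dz": 0,"roll": 0,"jaw": -0.3},
  ],
)

```text
time_s: 8.37
ee_pos: [0.5326, -0.05, 0.0053]
eef_rot: [-3.141, -0.001, 1.473]
force: [-0.5, -0.4, -1.1]
grip_width: 0.0612
grip_force: 0.0
```

```bash
python3 - <<'E'
from h import *
o=get_obs();print(o['ee_pos'],o['eef_rot'],o['grip_width'],st(o['ee_pos']))
c=cap('top');W=world(c);S=st(W)
t=(W[...,2]>.0155)&(W[...,2]<.024)&(S[...,0]>-240)&(S[...,0]<-75)&(abs(S[...,1])<35)
print('tile',S[t].mean(0),t.sum())
m=(W[...,2]>.008)&(W[...,2]<.024)&(S[...,0]>-310)&(S[...,0]<-73)&(abs(S[...,1])<65)
r=cv2.minAreaRect(S[m].astype(np.float32));print(r)
E
```

```text
[ 0.53263112 -0.04995235  0.00525056] [-3.14109314e+00 -5.30537111e-04  1.47284595e+00] 0.06116707127061803 [-245.37259537    0.59598574]
tile [-120.35481653    2.75302734] 342
((-117.32891845703125, 2.9021453857421875), (88.53724670410156, 100.70630645751953), 0.058307845145463943)
```

send_rows(
  rows=[
    {"dx": 5,"dy": 0,"dz": 0,"roll": 0,"jaw": -0.3},
    {"dx": 5,"dy": 0,"dz": 0,"roll": 0,"jaw": -0.3},
    {"dx": 5,"dy": 0,"dz": 0,"roll": 0,"jaw": -0.3},
    {"dx": 5,"dy": 0,"dz": 0,"roll": 0,"jaw": -0.3},
    {"dx": 5,"dy": 0,"dz": 0,"roll": 0,"jaw": -0.3},
    {"dx": 5,"dy": 0,"dz": 0,"roll": 0,"jaw": -0.3},
    {"dx": 5,"dy": 0,"dz": 0,"roll": 0,"jaw": -0.3},
    {"dx": 5,"dy": 0,"dz": 0,"roll": 0,"jaw": -0.3},
    {"dx": 5,"dy": 0,"dz": 0,"roll": 0,"jaw": -0.3},
    {"dx": 5,"dy": 0,"dz": 0,"roll": 0,"jaw": -0.3},
    {"dx": 5,"dy": 0,"dz": 0,"roll": 0,"jaw": -0.3},
    {"dx": 5,"dy": 0,"dz": 0,"roll": 0,"jaw": -0.3},
  ],
)

```text
time_s: 9.42
ee_pos: [0.5387, 0.0097, 0.0054]
eef_rot: [-3.142, 0.0, 1.472]
force: [-0.3, -2.0, -1.0]
grip_width: 0.0614
grip_force: 1.0
```

send_rows(
  rows=[
    {"dx": 5,"dy": 0,"dz": 0,"roll": 0,"jaw": -0.3},
    {"dx": 5,"dy": 0,"dz": 0,"roll": 0,"jaw": -0.3},
    {"dx": 5,"dy": 0,"dz": 0,"roll": 0,"jaw": -0.3},
    {"dx": 5,"dy": 0,"dz": 0,"roll": 0,"jaw": -0.3},
    {"dx": 5,"dy": 0,"dz": 0,"roll": 0,"jaw": -0.3},
    {"dx": 5,"dy": 0,"dz": 0,"roll": 0,"jaw": -0.3},
    {"dx": 5,"dy": 0,"dz": 0,"roll": 0,"jaw": -0.3},
    {"dx": 4,"dy": 0,"dz": 0,"roll": 0,"jaw": -0.3},
    {"dx": 3,"dy": 0,"dz": 0,"roll": 0,"jaw": -0.3},
    {"dx": 3,"dy": 0,"dz": 0,"roll": 0,"jaw": -0.3},
    {"dx": 0,"dy": 0,"dz": 0,"roll": 0,"jaw": -0.3},
    {"dx": 0,"dy": 0,"dz": 0,"roll": 0,"jaw": -0.3},
  ],
)

```text
time_s: 10.42
ee_pos: [0.5432, 0.0542, 0.0056]
eef_rot: [3.141, -0.0, 1.473]
force: [0.0, 0.7, -0.6]
grip_width: 0.0609
grip_force: 0.0
```

send_rows(
  rows=[
    {"dx": 2,"dy": 0,"dz": 0,"roll": 0,"jaw": -0.3},
    {"dx": 2,"dy": 0,"dz": 0,"roll": 0,"jaw": -0.3},
    {"dx": 2,"dy": 0,"dz": 0,"roll": 0,"jaw": -0.3},
    {"dx": 0,"dy": 0,"dz": 0,"roll": 0,"jaw": -0.3},
  ],
)

```text
time_s: 10.75
ee_pos: [0.5438, 0.0601, 0.0056]
eef_rot: [3.141, 0.0, 1.473]
force: [-0.1, -1.1, 1.2]
grip_width: 0.0612
grip_force: 0.6
```

send_rows(
  rows=[
    {"dx": 2,"dy": 0,"dz": 0,"roll": 0,"jaw": -0.3},
    {"dx": 2,"dy": 0,"dz": 0,"roll": 0,"jaw": -0.3},
    {"dx": 2,"dy": 0,"dz": 0,"roll": 0,"jaw": -0.3},
    {"dx": 2,"dy": 0,"dz": 0,"roll": 0,"jaw": -0.3},
    {"dx": 0,"dy": 0,"dz": 0,"roll": 0,"jaw": -0.3},
  ],
)

```text
time_s: 11.17
ee_pos: [0.5445, 0.0683, 0.0055]
eef_rot: [3.141, -0.0, 1.473]
force: [0.5, -0.8, -0.2]
grip_width: 0.061
grip_force: 0.5
```

send_rows(
  rows=[
    {"dx": 1,"dy": 0,"dz": 0,"roll": 0,"jaw": -0.3},
    {"dx": 1,"dy": 0,"dz": 0,"roll": 0,"jaw": -0.3},
    {"dx": 0,"dy": 0,"dz": 0,"roll": 0,"jaw": -0.3},
  ],
)

```text
time_s: 11.42
ee_pos: [0.5447, 0.07, 0.0055]
eef_rot: [3.142, 0.0, 1.472]
force: [0.1, -2.7, 1.2]
grip_width: 0.061
grip_force: 1.4
```

send_rows(
  rows=[
    {"dx": 1,"dy": 0,"dz": 0,"roll": 0,"jaw": -0.3},
    {"dx": 1,"dy": 0,"dz": 0,"roll": 0,"jaw": -0.3},
    {"dx": 0,"dy": 0,"dz": 0,"roll": 0,"jaw": -0.3},
  ],
)

```text
time_s: 11.67
ee_pos: [0.5447, 0.071, 0.0054]
eef_rot: [-3.141, 0.002, 1.473]
force: [-0.9, -10.1, 4.0]
grip_width: 0.0612
grip_force: 5.6
```

send_rows(
  rows=[
    {"dx": 1,"dy": 0,"dz": 0,"roll": 0,"jaw": -0.3},
    {"dx": 0,"dy": 0,"dz": 0,"roll": 0,"jaw": -0.3},
  ],
)

```text
time_s: 11.83
ee_pos: [0.5447, 0.0712, 0.0055]
eef_rot: [-3.141, 0.003, 1.472]
force: [-3.0, -17.8, 5.3]
grip_width: 0.0609
grip_force: 9.1
```

It has stopped hard at TCP station x = -123.6, which puts the tail at about -115.6. That is home. Now back off, rise and check.

send_rows(
  rows=[
    {"dx": 1.5,"dy": 0,"dz": 0,"roll": 0,"jaw": -0.3},
    {"dx": 0,"dy": 0,"dz": 0,"roll": 0,"jaw": -0.3},
    {"dx": -3,"dy": 0,"dz": 0,"roll": 0,"jaw": -0.3},
    {"dx": -8,"dy": 0,"dz": 0,"roll": 0,"jaw": -0.3},
    {"dx": -20,"dy": 0,"dz": 0,"roll": 0,"jaw": -0.3},
    {"dx": -30,"dy": 0,"dz": 0,"roll": 0,"jaw": -0.3},
    {"dx": -10,"dy": 0,"dz": -25,"roll": 0,"jaw": -0.3},
    {"dx": -10,"dy": 0,"dz": -35,"roll": 0,"jaw": -0.3},
    {"dx": -20,"dy": 0,"dz": -35,"roll": 0,"jaw": -0.3},
    {"dx": -20,"dy": 0,"dz": -30,"roll": 0,"jaw": -0.3},
    {"dx": -30,"dy": 0,"dz": -20,"roll": 0,"jaw": -0.3},
    {"dx": -30,"dy": 0,"dz": 0,"roll": 0,"jaw": -0.3},
  ],
)

```text
time_s: 12.83
ee_pos: [0.5287, -0.1068, 0.155]
eef_rot: [3.135, 0.0, 1.474]
force: [0.3, 0.4, 0.2]
grip_width: 0.0611
grip_force: 0.0
```

send_rows(
  rows=[
    {"dx": -30,"dy": 0,"dz": 0,"roll": 0,"jaw": -0.3},
    {"dx": -30,"dy": 0,"dz": 0,"roll": 0,"jaw": -0.3},
    {"dx": -20,"dy": 0,"dz": 0,"roll": 0,"jaw": -0.3},
    {"dx": 0,"dy": 0,"dz": 0,"roll": 0,"jaw": -0.3},
    {"dx": 0,"dy": 0,"dz": 0,"roll": 0,"jaw": -0.3},
  ],
)

```text
time_s: 13.25
ee_pos: [0.5192, -0.1857, 0.1501]
eef_rot: [-3.141, -0.001, 1.471]
force: [0.8, -0.4, -0.2]
grip_width: 0.061
grip_force: 0.0
```

```bash
python3 - <<'E'
from h import *
o=get_obs();print(o['time_s'],o['ee_pos'],o['force'])
c=cap('top');W=world(c);S=st(W)
m=(W[...,2]>.008)&(W[...,2]<.016)&(S[...,0]>-160)&(S[...,0]<-75)&(abs(S[...,1])<65)
r=cv2.minAreaRect(S[m].astype(np.float32));print(r,cv2.boxPoints(r),np.median(W[m][:,2]))
s=cap('scene')
cv2.imwrite('pics/fin.png',cv2.hconcat([cv2.resize(c['frame'][90:290,140:340,::-1],(400,400)),cv2.resize(s['frame'][130:290,290:450,::-1],(400,400))]))
E
```

```text
13.25 [ 0.51921894 -0.18574572  0.15010859] [ 0.76582834 -0.35050177 -0.20843982]
((-95.5504150390625, 2.9269027709960938), (100.11177062988281, 40.607200622558594), 89.75618743896484) [[-116.06684   -47.04213 ]
 [ -75.46      -47.214928]
 [ -75.03399    52.895935]
 [-115.64083    53.068733]] 0.011445507959076954
```

View pics/fin.png

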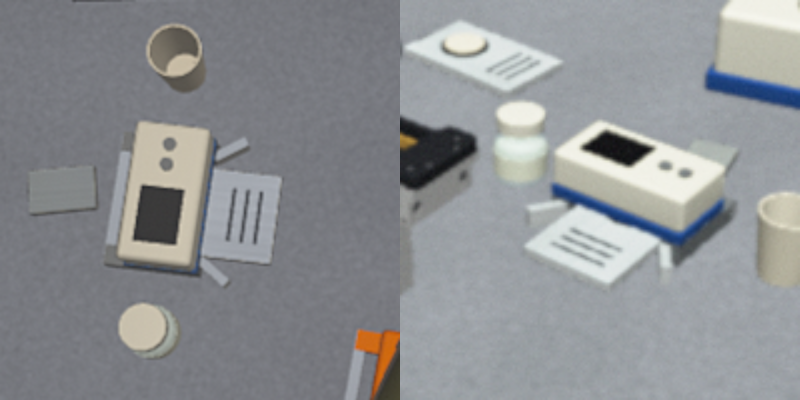

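The tail face is at station x ≈ -115.9 mm (nominal -115). The carrier is flat and square, the bystanders next to the station have not moved, and the hand is clear.

```bash
python3 -c "
from station import *
print(hand_in())"
```

```text
the job is handed in; nothing more can be done
None
```

The carrier is home against the end stop under the white station's bridge: its tail measures about 1 mm from nominal, the push ended hard against a stop at about 18 N, the hand is clear, and the job was handed in at about 13 s.

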